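Short spin in the mini centrifuge

TASK

Give the tubes in the mini centrifuge a short spin: push its open lid down until it is fully shut, then press the raised end of the rocker switch right down to switch on, then press the round key fully down and keep it held down with your fingertips; your program finishes while still holding it. Leave the square key and the oblong key unpressed, pick nothing up, and leave the two vials, the dish and the tape roll beside the machine where they stand.

Things in the scene. Friction and masses are not known exactly. Their poses are not given: they have to be found in the camera images.
- centrifuge: mini centrifuge, white, 250 x 250 mm, fixed to the worktop. Origin: centre of the underside, on the worktop, z up, +x to the back (hinge side), +y to its left. Front deck (x from -120 to -20 mm) is 60 mm high and carries four control units in a row along y at x = -75 mm, 54 mm apart, in any order: round key, square key, oblong key, rocker switch. Behind it (x from -20 to 130 mm, 190 mm wide) the rotor bowl rises to 96 mm, with the lid on top
- lid_hinge (a point): middle of the lid's hinge axis, at (125, 0, 96.5) mm in the centrifuge's frame; the axis runs along the centrifuge's y
- lid_push (a point): where to push the lid: on the top face of its front frame bar (32 mm deep, 180 mm wide), 122 mm in front of the hinge axis and 12 mm (the lid's thickness) above it when shut. Site axes turn with the lid
- lid (a joint): lid angle, rad: 0 = fully shut (lying on the bowl, top at 108.5 mm), grows as the front edge rises; starts between 0.5 and 0.9. A stiff hinge holds it wherever it is left; about 1 to 2 N at lid_push moves it down
- rocker_unit: rocker switch on the deck: black rim 62 (x) x 34 (y) x 5 mm, origin at the centre of the rim's underside on the deck, axes as the centrifuge's. The grey rocker is 50 x 25 mm, of two 25 mm faces in a shallow V; its pivot line runs along y, 9 mm above the unit's origin. The on face is the one towards the front (-x): it starts raised at 0.4 rad with its end 19 mm above the deck, and lies level, 9 mm above the deck, when on, while the back face then rises
- rocker_on (a point): point on the on face's surface, 18 mm from the pivot line (7 mm from the end): where to press
- rocker (a joint): rocker angle, rad: 0 = off (start), 0.4 = on (stop). It stays where it is left; about 2 N at rocker_on turns it
- round_unit: short-spin key unit: black collar 34 mm across, 4 mm high, with a round grey key 26 mm across standing 9 mm above the collar. Origin on the deck under the key's centre
- round_top (a point): centre of the top face of the round key, 13 mm above the origin of its unit; z up
- round_key (a joint): how far the round key is pressed down, m: 0 = up, 0.006 = bottomed; a spring pushes it back up (about 1.3 N at the start of travel, 5 N at the bottom)
- square_top (a point): centre of the top face of the square key, 13 mm above the origin of its unit; z up. The key is 23 x 23 mm, in a black rim 31 mm square and 4 mm high. Not to be pressed
- square_key (a joint): how far the square key is pressed down, m: 0 = up, 0.006 = bottomed; a spring pushes it back up (about 1.3 N at the start of travel, 5 N at the bottom)
- oblong_top (a point): centre of the top face of the oblong key, 13 mm above the origin of its unit; z up. The key is 12 mm (x) by 32 mm (y), in a black rim 20 x 40 mm and 4 mm high. Not to be pressed
- oblong_key (a joint): how far the oblong key is pressed down, m: 0 = up, 0.006 = bottomed; a spring pushes it back up (about 1.3 N at the start of travel, 5 N at the bottom)
- vial_a: white vial, 24 mm across, 54 mm tall, standing loose to the left of the machine; origin at its underside. Leave alone
- vial_b: brown vial with black cap, 24 mm across, 54 mm tall, beside the white one; origin at its underside. Leave alone
- dish: clear petri dish, 55 mm across, 13 mm high, loose to the right of the machine. Leave alone
- tape: roll of brown tape, 96 mm across, 48 mm high, lying loose to the right of the machine. Leave alone

How it is judged:
On the way, in this order (a step that is already met when the one before it is completed fails the run):
1. the lid is pushed fully shut (value of joint lid below 0.04 rad), for 0.2 s.
2. the rocker switch is pressed over to on (value of joint rocker above 0.32 rad), for 0.2 s.
3. the round key is pressed down by the fingers (value of joint round_key above 0.004 m and contact force between the fingers and round_unit above 1.5 N), for 0.3 s.
At the end, for the whole second after the job is handed in: The lid is shut (angle under 0.04 rad), the rocker is on (over 0.32 of 0.4 rad), and the fingers hold the round key down (over 4 of 6 mm, with over 1.5 N) through the last second; square and oblong keys are up (under 2 mm); vials, dish and tape are within 20 mm of where they stood (all of step 3 and value of joint lid below 0.04 rad and value of joint rocker above 0.32 rad and value of joint each of square_key, oblong_key below 0.002 m and distance of each of vial_a, vial_b, dish, tape from where it was at the start of the episode below 0.02 m); the arm keeps its last pose, push and grip.
It fails at once if the rocker is switched on while the lid is open (value of joint rocker above 0.32 rad and value of joint lid above 0.08 rad).
It fails at once if the round key is pressed before the lid is shut and the rocker is on (value of joint round_key above 0.003 m and (value of joint lid above 0.08 rad or value of joint rocker below 0.28 rad)).
It fails at once if the square or the oblong key is pressed (value of joint any of square_key, oblong_key above 0.003 m).
It fails at once if the lid is lifted further open (value of joint lid above 1.1 rad).
It fails at once if a vial, the dish or the tape is lifted or pushed away (distance of any of vial_a, vial_b, dish, tape from where it was at the start of the episode above 0.03 m).
It also fails if it takes over 45 s, if anything falls off the work surface, if the arm or the gripper's body presses on something with over 40 N, if the wrist force passes 120 N, or if a joint passes its speed limit or range.

ROBOT

A 6-joint arm with a two-finger parallel gripper is mounted at the origin on a cart in front of the work surface, level with it; the furniture and walls round the work are solid. World frame = base frame: x ahead of the robot, y to its left, z up, the work surface at z = 0. Lengths are in m, angles in rad, forces in N, time in s.
With the tool pointing down it reaches from about 0.375 to 0.975 m from the base axis. Payload 3.8 kg.
Tool frame: the origin (TCP) lies between the finger pads; the fingertips stand 17 mm ahead of it and the grasp point (between the pads) lies 2 mm behind it; z points along the fingers, y is the line along which they close (so a half turn about z gives the same grasp; the last joint's range is limited). The gripper opens to 85 mm and grips with 20 to 120 N. Pads are 22 mm wide; open, the fingers measure 114 mm over their backs; the gripper's body (76 mm by 85 mm) begins 54 mm behind the grasp point. The pads swing forward as they close: fully open they stand 13 mm farther back than shut.
Start: joints at [1.161, 0.264, 1.604, -0, 1.274, -0.037], TCP at [0.246, 0.629, 0.248] pointing down, gripper open.
Joint ranges: [-2.63, 2.63], [-0.94, 2.18], [0.31, 2.57], [-1.31, 4.45], [0, 2.66], [-2.55, 2.55]. Speed limits (rad/s): [2.57, 2.57, 3.14, 3.14, 3.14, 3.14].

INTERFACE

Orientations are given as a rotation vector (axis times angle).
In Python, from workcell import bot gives the robot as it stands.
- The arm moves only by the tool play_rows, never from a script. Its argument "steps" is one flat list of numbers, 4 for each row, row after row: the shift along the tool's x, y, z in m, then the turn about the tool's z in rad. A call has 1 to 10 rows; each row is the pose to reach, as a shift and turn from the pose commanded when the call began, along the tool's axes at that moment; what a row does not reach only later rows make up. A row lasts 1/8 s, in which the tool goes at most 62.5 mm and 10.7 degrees, less where a joint would pass 70% of its speed; a pose out of reach is approached as far as the arm can. A call with a gripper value outside its range is refused whole. "jaw" is the closure in counts, from 0 (fully open) to 255 (shut), set as the call begins (left out, the last holds). The fingers move at their own pace and stop on an object; "grip_force" is the grip in N (left out, the last holds). Time passes only in rows, so rows that repeat a pose let the fingers close. It gives the time, the measured TCP pose, the force, the opening and the grip force at its end, in the units of the state.
- bot.read_state(): the state, without advancing time (a new reading comes with each control period).
- bot.read_camera(name): name is "side" or "top" or "wrist"; returns a dict with "pixels" (384x512x3 uint8, blue, green, red), "mtx" (3x3 intrinsics, pixels), "R" (3x3) and "t" (3): a world point X has camera coordinates R X + t. Camera axes: x right, y down, z forward; pixel columns grow to the right and rows downward; lengths in m; the calibration is good to about 2 mm. A picture is of the moment at which its call begins. There is no depth.
- bot.finish_job(): hands the job in; it is judged then, once.
The state is a dict: "time": time; "q": joint angles; "joint_vel": joint speeds; "joint_torque": joint torques, N m; "tool_pos": TCP position; "tcp_rot": TCP orientation; "wrist_force": force on the tool from outside, world axes, zero at the start; "torque": the same for the moment, N m; "width": opening from 0.0 (shut) to 1.0 (fully open); "grip_force": force on a finger pad.
Only numpy, scipy, OpenCV 4.12 (cv2) and the standard library are available. Lean on these libraries where they do the work, as an engineer would, in place of code of your own. Each camera call takes 0.05 s, during which the arm holds its last target. There are 200 camera calls.

## Working session

There is one attempt and no reset: what is moved stays moved. The work goes in short steps, Python scripts to look and compute and a tool call to move; the robot and the scene stay as the last step left them, time stands still between calls to the robot, and variables do not carry over. Pictures are saved under pics/ and viewed, at most 10 in all, crops included, and the job is handed in when it is done.

Besides the shell and the picture viewer there is one more tool, called after "Emit:" in YAML: its name, and indented under it one key for each argument. play_rows: Moves the arm, as the interface text tells. Its arguments: {"type":"object","properties":{"steps":{"type":"array"},"jaw":{"type":"number"},"grip_force":{"type":"number"}},"required":["steps"]}

```bash
mkdir -p pics; cat > h.py <<'E'
from workcell import bot
import numpy as np, cv2
def shot(n,f):
    c=bot.read_camera(n); cv2.imwrite(f'pics/{f}.png',c['pixels']); np.savez(f'pics/{f}.npz',**c); return c
def ray(c,u,v,z):
    R,t,K=c['R'],np.ravel(c['t']),c['mtx']; o=-R.T@t; d=R.T@np.linalg.inv(K)@[u,v,1]
    return o+d*(z-o[2])/d[2]
def proj(c,X):
    p=c['mtx']@(c['R']@np.asarray(X)+np.ravel(c['t'])); return p[:2]/p[2]
E
python3 - <<'E'
from h import *
a=shot('top','top0');b=shot('side','side0')
for c in(a,b):print(c['mtx'].round(1).tolist(),(-c['R'].T@np.ravel(c['t'])).round(3),c['R'].round(2).tolist())
s=bot.read_state();print(s['time'],s['tool_pos'],s['tcp_rot'],s['wrist_force'])
E
```

```text
[[446.3, 0.0, 246.4], [0.0, 446.3, 189.6], [0.0, 0.0, 1.0]] [0.448 0.002 1.263] [[0.02, -1.0, -0.02], [-1.0, -0.02, -0.1], [0.1, 0.02, -1.0]]
[[444.1, 0.0, 252.7], [0.0, 444.1, 186.1], [0.0, 0.0, 1.0]] [-0.207  0.342  0.555] [[-0.36, -0.93, 0.02], [-0.44, 0.16, -0.88], [0.82, -0.33, -0.47]]
0.1 [0.24561809 0.62803801 0.24703579] [-0.5821494  -3.08670882  0.00321207] [ 0.26045285 -1.11192191  0.48017882]
```

View pics/top0.png

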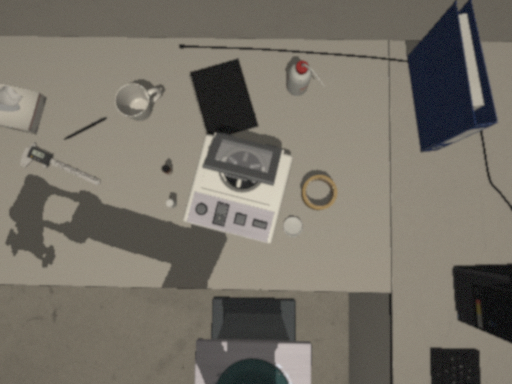

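View pics/side0.png

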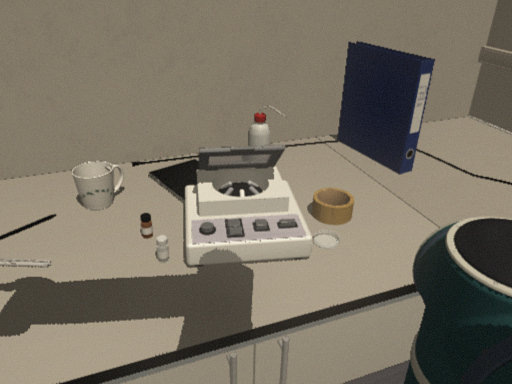

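The top view shows, from left to right, the round key (201,209), rocker (220,213), square key (240,219) and oblong key (259,224). The lid is open at about (241,160).

```bash
python3 - <<'E'
from h import *
a=cv2.imread('pics/top0.png')[125:255,170:350]; cv2.imwrite('pics/tc.png',cv2.resize(a,None,fx=4.4,fy=4.4,interpolation=cv2.INTER_CUBIC))
c=np.load('pics/top0.npz')
P=np.array([ray(c,*p,z) for *p,z in [(201,209,.073),(220,213,.069),(240,219,.073),(259,224,.073)]]);print(P.round(4))
d=P[0]-P[3];print(np.linalg.norm(d[:2])/3, np.arctan2(-d[0],d[1]))
E
```

```text
[[ 0.5087  0.1442  0.073 ]
 [ 0.4991  0.0934  0.069 ]
 [ 0.4839  0.0394  0.073 ]
 [ 0.4716 -0.0114  0.073 ]]
0.0533266664065295 -0.2338739207132136
```

View pics/tc.png

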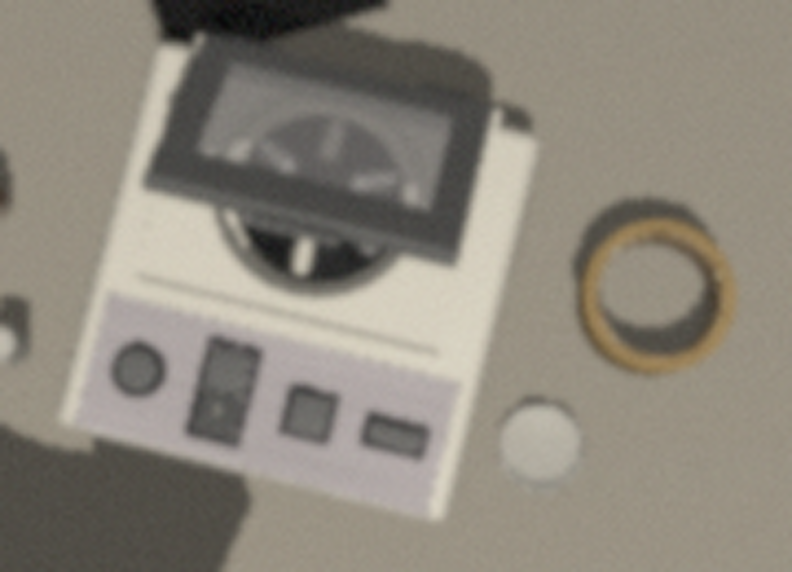

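```bash
cat >> h.py <<'E'
from scipy.optimize import least_squares
from scipy.spatial.transform import Rotation as Ro
def W(p,X):
    x,y,a=p; X=np.asarray(X,float); return np.array([x+np.cos(a)*X[0]-np.sin(a)*X[1], y+np.sin(a)*X[0]+np.cos(a)*X[1], X[2]])
def go(X,a):
    "shift in tool axes, turn to bring TCP to X with tool y along cf y"
    s=bot.read_state(); R=Ro.from_rotvec(s['tcp_rot']).as_matrix(); ty=R[:,1]
    cur=np.arctan2(-ty[0],ty[1])  # yaw of tool y
    print('tcp',np.round(s['tool_pos'],4),'tilt',R[:,2].round(3),'shift',(R.T@(np.asarray(X)-s['tool_pos'])).round(4),'turn',round(-(a-cur),3),'F',np.round(s['wrist_force'],1))
E
python3 - <<'E'
from h import *
c=np.load('pics/top0.npz')
f=lambda x,y:((x+.5)/4.4-.5+170,(y+.5)/4.4-.5+125)
obs=[(f(137,368),(-75,81,73)),(f(224,390),(-75,27,68)),(f(310,413),(-75,-27,73)),(f(396,436),(-75,-81,73)),(f(65,422),(-120,125,60)),(f(437,519),(-120,-125,60)),(f(538,140),(125,-125,60))]
fun=lambda p:np.concatenate([proj(c,W(p,np.array(X)/1e3))-o for o,X in obs])
r=least_squares(fun,[.55,.05,-.23],loss='soft_l1',f_scale=.5);p=r.x;print(p,fun(p).round(1));np.save('p.npy',p)
for n in['top','side']:
  cc=np.load(f'pics/{n}0.npz')
  for th in(.5,.6,.7,.8,.9):
    print(n,th,[ (proj(cc,W(p,[.125-.138*np.cos(th)+h*np.sin(th),s*.09,.0965+.138*np.sin(th)+h*np.cos(th)]))).round(1) for s in(1,-1) for h in (0,.012)])
print(f(145,188),f(455,265))
print('round',W(p,[-.075,.081,.073]),'rocker',W(p,[-.093,.027,.069]))
for th in(.9,.7,.5,.3,0): print(th,W(p,[.125-.122*np.cos(th)+.012*np.sin(th),0,.0965+.122*np.sin(th)+.012*np.cos(th)]).round(3))
go(W(p,[.04,0,.3]),p[2])
E
```

```text
[ 0.56502719  0.04891844 -0.23129686] [-0.   0.  -0.1  0.1 -0.2 -0.2 -0.1 -0.4 -3.1  0.2  2.3  1.3  1.2 -0.3]
top 0.5 [array([201.1, 174.7]), array([201.2, 171.9]), array([271.3, 192.5]), array([272.1, 189.8])]
top 0.6 [array([201.3, 171.3]), array([201.6, 168.1]), array([272.2, 189.2]), array([273.1, 186.1])]
top 0.7 [array([201.7, 167.4]), array([202.1, 163.8]), array([273.2, 185.4]), array([274.2, 181.9])]
top 0.8 [array([202.2, 163.1]), array([202.7, 159.1]), array([274.4, 181.2]), array([275.4, 177.3])]
top 0.9 [array([202.9, 158.3]), array([203.5, 154. ]), array([275.6, 176.6]), array([276.7, 172.4])]
side 0.5 [array([201.4, 166. ]), array([201.1, 160.1]), array([288. , 162.2]), array([287.7, 156.4])]
side 0.6 [array([201.1, 159.2]), array([200.8, 153.4]), array([287.6, 155.6]), array([287.1, 150. ])]
side 0.7 [array([200.7, 152.6]), array([200.4, 147. ]), array([287. , 149.2]), array([286.5, 143.7])]
side 0.8 [array([200.4, 146.3]), array([200. , 140.9]), array([286.4, 143. ]), array([285.7, 137.8])]
side 0.9 [array([200. , 140.2]), array([199.7, 135.2]), array([285.6, 137.1]), array([284.9, 132.2])]
(202.5681818181818, 167.3409090909091) (273.02272727272725, 184.8409090909091)
round [0.51059289 0.14495441 0.073     ] rocker [0.48069327 0.09651875 0.069     ]
0.9 [0.622 0.035 0.2  ]
0.7 [0.603 0.04  0.184]
0.5 [0.588 0.043 0.166]
0.3 [0.577 0.046 0.144]
0 [0.568 0.048 0.108]
tcp [0.2456 0.628  0.247 ] tilt [-0.001 -0.002 -1.   ] shift [-0.548  -0.4175 -0.0521] turn -0.142 F [ 0.3 -1.1  0.5]
```

Emit:
play_rows:
  steps: [-0.02,-0.01,-0.03,0,-0.06,-0.04,-0.06,-0.03,-0.1,-0.08,-0.06,-0.06,-0.14,-0.11,-0.06,-0.09,-0.18,-0.14,-0.06,-0.142,-0.22,-0.17,-0.06,-0.142,-0.26,-0.2,-0.06,-0.142,-0.31,-0.235,-0.06,-0.142,-0.36,-0.275,-0.06,-0.142,-0.4,-0.305,-0.06,-0.142]
  jaw: 255
  grip_force: 20

```text
time: 1.35
tool_pos: [0.5078, 0.1967, 0.3078]
tcp_rot: [-0.363, -3.12, 0.001]
wrist_force: [0.5, 0.5, -0.5]
width: 0.003
grip_force: 0.0
```

```bash
python3 - <<'E'
from h import *
p=np.load('p.npy'); s=bot.read_state();print(s['time'],s['width'])
th=.72
go(W(p,[.125-.122*np.cos(th)+.012*np.sin(th),0,.25]),p[2])
E
```

```text
1.35 0.0027921491103411133
tcp [0.5078 0.1967 0.3078] tilt [-0. -0. -1.] shift [-0.1308 -0.1307  0.0579] turn -0.0 F [ 0.5  0.5 -0.5]
```

Emit:
play_rows:
  steps: [-0.035,-0.035,0.01,0,-0.07,-0.07,0.02,0,-0.105,-0.105,0.035,0,-0.131,-0.131,0.05,0,-0.131,-0.131,0.058,0,-0.131,-0.131,0.058,0]

```text
time: 2.1
tool_pos: [0.6038, 0.0417, 0.2489]
tcp_rot: [-0.362, -3.118, -0.0]
wrist_force: [-0.4, 0.2, 0.2]
width: 0.002
grip_force: 0.0
```

```bash
python3 - <<'E'
from h import *
p=np.load('p.npy'); s=bot.read_state();print(s['time'])
shot('side','s1')
im=cv2.imread('pics/s1.png')[40:280,130:370];cv2.imwrite('pics/s1c.png',cv2.resize(im,None,fx=2.4,fy=2.4))
for th in(.7,.5,.35,.2,.1,.05,0,-.03):
  go(W(p,[.125-.122*np.cos(th)+.012*np.sin(th),0,.0965+.122*np.sin(th)+.012*np.cos(th)+.017]),p[2])
E
```

```text
2.1
tcp [0.6041 0.0421 0.2498] tilt [-0.001  0.    -1.   ] shift [ 0.0001 -0.0023  0.0485] turn 0.001 F [-0.7  0.9  1.4]
tcp [0.6041 0.0421 0.2498] tilt [-0.001  0.    -1.   ] shift [ 0.0158 -0.0023  0.0673] turn 0.001 F [-0.7  0.9  1.4]
tcp [0.6041 0.0421 0.2498] tilt [-0.001  0.    -1.   ] shift [ 0.025  -0.0023  0.0832] turn 0.001 F [-0.7  0.9  1.4]
tcp [0.6041 0.0421 0.2498] tilt [-0.001  0.    -1.   ] shift [ 0.0317 -0.0023  0.1003] turn 0.001 F [-0.7  0.9  1.4]
tcp [0.6041 0.0421 0.2498] tilt [-0.001  0.    -1.   ] shift [ 0.0347 -0.0023  0.1122] turn 0.001 F [-0.7  0.9  1.4]
tcp [0.6041 0.0421 0.2498] tilt [-0.001  0.    -1.   ] shift [ 0.0357 -0.0023  0.1183] turn 0.001 F [-0.7  0.9  1.4]
tcp [0.6041 0.0421 0.2498] tilt [-0.001  0.    -1.   ] shift [ 0.0365 -0.0023  0.1244] turn 0.001 F [-0.7  0.9  1.4]
tcp [0.6041 0.0421 0.2498] tilt [-0.001  0.    -1.   ] shift [ 0.0368 -0.0023  0.128 ] turn 0.001 F [-0.7  0.9  1.4]
```

View pics/s1c.png

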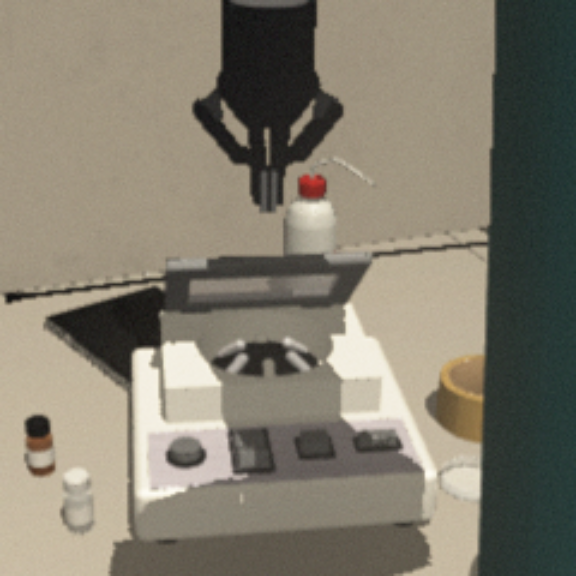

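The closed fingers hang above the middle of the lid's front bar, with the tip at about (268,208) and the bar at about (268,262). I'll push down along the arc.

Emit:
play_rows:
  steps: [0.0,0,0.02,0,0.0,0,0.035,0,0.001,0,0.048,0,0.008,0,0.058,0,0.016,0,0.068,0,0.021,0,0.076,0,0.025,0,0.084,0,0.029,0,0.092,0,0.032,0,0.1,0,0.033,0,0.106,0]

```text
time: 3.4
tool_pos: [0.5721, 0.049, 0.1436]
tcp_rot: [-0.362, -3.119, 0.0]
wrist_force: [-1.3, -0.1, 0.4]
width: 0.001
grip_force: 0.6
```

Emit:
play_rows:
  steps: [0.001,0,0.004,0,0.002,0,0.008,0,0.003,0,0.012,0,0.003,0,0.014,0,0.003,0,0.016,0,0.003,0,0.017,0,0.003,0,0.017,0]

```text
time: 4.28
tool_pos: [0.5699, 0.0496, 0.1272]
tcp_rot: [0.362, 3.121, -0.0]
wrist_force: [0.2, 0.6, -0.2]
width: 0.001
grip_force: 0.0
```

```bash
python3 - <<'E'
from h import *
p=np.load('p.npy'); s=bot.read_state();print(s['time'])
go(W(p,[.003,0,.1085+.017]),p[2])
E
```

```text
4.275
tcp [0.5699 0.0496 0.1272] tilt [ 0. -0. -1.] shift [ 0.0016 -0.0018  0.0017] turn 0.001 F [ 0.2  0.6 -0.2]
```

Emit:
play_rows:
  steps: [0,0,0.001,0,0,0,0.002,0,0,0,0.003,0,0,0,0.003,0]

```text
time: 4.78
tool_pos: [0.5699, 0.0496, 0.1255]
tcp_rot: [0.362, 3.121, -0.0]
wrist_force: [-4.2, 0.4, 6.2]
width: -0.004
grip_force: 3.6
```

Emit:
play_rows:
  steps: [0,0,0.001,0,0,0,0.001,0,0,0,0.001,0]

```text
time: 5.15
tool_pos: [0.57, 0.0496, 0.1254]
tcp_rot: [0.362, 3.12, 0.0]
wrist_force: [-5.1, -0.2, 12.0]
width: -0.002
grip_force: 6.0
```

Emit:
play_rows:
  steps: [0,0,-0.015,0,0,0,-0.04,0,0.03,0.01,-0.04,0,0.06,0.02,-0.04,0,0.095,0.03,-0.035,0,0.095,0.03,-0.035,0]

```text
time: 5.9
tool_pos: [0.4821, 0.1013, 0.1579]
tcp_rot: [-0.359, -3.12, 0.0]
wrist_force: [-0.2, 0.2, 0.3]
width: 0.004
grip_force: 0.0
```

```bash
python3 - <<'E'
from h import *
p=np.load('p.npy'); s=bot.read_state();print(s['time'])
for n in('side','top'):
  c=shot(n,n+'2')
  im=c['pixels'][100:280,160:340];cv2.imwrite(f'pics/{n}2c.png',cv2.resize(im,None,fx=3,fy=3))
a=cv2.imread('pics/side2c.png');b=cv2.imread('pics/top2c.png');cv2.imwrite('pics/c2.png',cv2.resize(np.hstack([a,b]),(800,400)))
go(W(p,[-.093,.027,.060+.019+.017]),p[2])
go(W(p,[-.093,.027,.060+.009+.017]),p[2])
E
```

```text
5.9
tcp [0.4848 0.1007 0.1589] tilt [ 0.002 -0.    -1.   ] shift [ 0.0031 -0.005   0.0628] turn 0.001 F [ 0.2 -1.   1.2]
tcp [0.4848 0.1007 0.1589] tilt [ 0.002 -0.    -1.   ] shift [ 0.0031 -0.005   0.0728] turn 0.001 F [ 0.2 -1.   1.2]
```

View pics/c2.png

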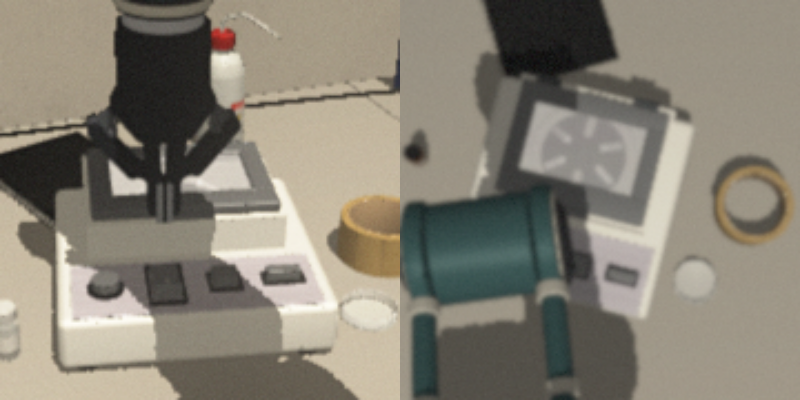

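The lid lies flat on the bowl in both views. The fingers hang above the rocker, which is at about (163,285) in the left crop.

Emit:
play_rows:
  steps: [0.001,-0.003,0.01,0,0.001,-0.005,0.03,0,0.001,-0.005,0.05,0,0.001,-0.005,0.05,0,0.001,-0.005,0.05,0]

```text
time: 6.62
tool_pos: [0.4828, 0.0956, 0.1085]
tcp_rot: [0.363, 3.12, 0.0]
wrist_force: [0.0, 0.6, -0.0]
width: 0.001
grip_force: 0.0
```

```bash
python3 - <<'E'
from h import *
p=np.load('p.npy')
go(W(p,[-.093,.027,.060+.009+.017]),p[2])
c=bot.read_camera('wrist');cv2.imwrite('pics/w.png',c['pixels'])
E
```

```text
tcp [0.4828 0.0956 0.1085] tilt [ 0. -0. -1.] shift [0.0022 0.0004 0.0225] turn -0.0 F [ 0.   0.6 -0. ]
```

View pics/w.png

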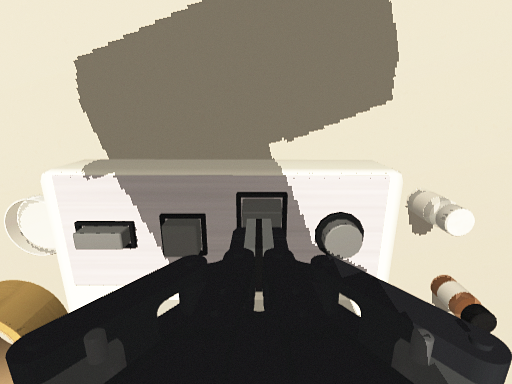

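The wrist view shows the fingertips (258,225) centred on the rocker's front face (262,210), and the round key clear at (340,238). I'll press the rocker now.

Emit:
play_rows:
  steps: [0.002,0,0.005,0,0.002,0,0.01,0,0.002,0,0.015,0,0.002,0,0.018,0,0.002,0,0.02,0,0.002,0,0.022,0,0.002,0,0.023,0,0.002,0,0.023,0]

```text
time: 7.68
tool_pos: [0.4802, 0.0964, 0.0864]
tcp_rot: [-0.362, -3.12, 0.0]
wrist_force: [-5.4, -0.4, 10.1]
width: 0.005
grip_force: 5.0
```

Emit:
play_rows:
  steps: [0,0,0.001,0,0,0,0.001,0,0,0,0.0,0,0,0,-0.02,0,0,0,-0.04,0,-0.008,0.025,-0.04,0,-0.018,0.054,-0.04,0,-0.018,0.054,-0.04,0,-0.018,0.054,-0.03,0,-0.018,0.054,-0.03,0]

```text
time: 8.93
tool_pos: [0.5083, 0.1439, 0.1135]
tcp_rot: [-0.362, -3.117, 0.002]
wrist_force: [-0.4, -0.6, 0.1]
width: 0.003
grip_force: 0.0
```

```bash
python3 - <<'E'
from h import *
p=np.load('p.npy')
go(W(p,[-.075,.081,.073+.017]),p[2])
c=bot.read_camera('wrist');cv2.imwrite('pics/w2.png',c['pixels'])
E
```

```text
tcp [0.5083 0.1439 0.1135] tilt [-0.003 -0.001 -1.   ] shift [-0.0021  0.0016  0.0235] turn 0.0 F [-0.4 -0.6  0.1]
```

View pics/w2.png

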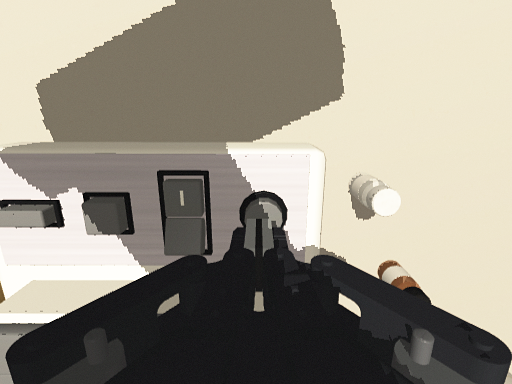

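The rocker (184,212) has its front face down. The fingertips (258,225) are over the round key (263,212), so I'll press it and hold.

Emit:
play_rows:
  steps: [-0.001,0.0015,0.01,0,-0.002,0.0015,0.02,0,-0.002,0.0015,0.024,0,-0.002,0.0015,0.027,0,-0.002,0.0015,0.029,0,-0.002,0.0015,0.03,0,-0.002,0.0015,0.031,0,-0.002,0.0015,0.031,0,-0.002,0.0015,0.031,0]

```text
time: 10.1
tool_pos: [0.5122, 0.1458, 0.0846]
tcp_rot: [-0.362, -3.121, 0.0]
wrist_force: [-3.8, -1.1, 4.4]
width: 0.004
grip_force: 2.5
```

Emit:
play_rows:
  steps: [0,0,0.001,0,0,0,0.002,0,0,0,0.002,0,0,0,0.002,0,0,0,0.002,0,0,0,0.002,0]

```text
time: 10.85
tool_pos: [0.5123, 0.1458, 0.0843]
tcp_rot: [-0.362, -3.12, 0.0]
wrist_force: [-8.2, -3.0, 15.9]
width: -0.002
grip_force: 8.3
```

```bash
python3 - <<'E'
from h import *
for n in('side','top'):
  c=shot(n,n+'3')
  im=c['pixels'][100:280,160:340];cv2.imwrite(f'pics/{n}3c.png',cv2.resize(im,(540,540)))
p=np.load('p.npy');go(W(p,[-.075,.081,.067+.017]),p[2])
E
```

```text
tcp [0.5123 0.1458 0.0843] tilt [-0. -0. -1.] shift [ 0.0014 -0.0012  0.0003] turn 0.001 F [-7.4 -2.9 15.5]
```

View pics/side3c.png

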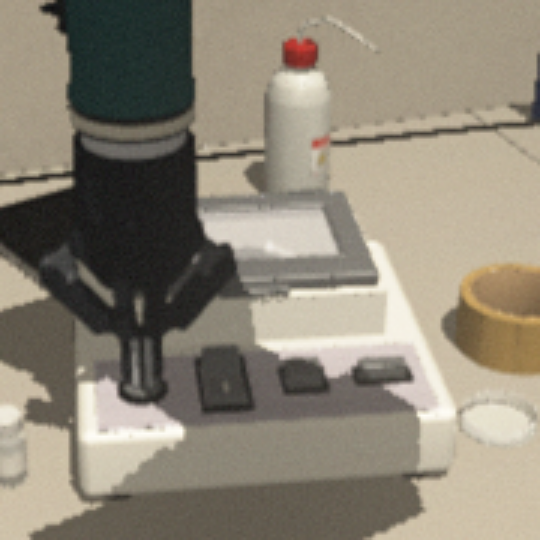

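The lid is shut, the rocker's front face is down, and the round key at about (142,395) is bottomed under the fingertips with 15 N on it. The loose items haven't moved, so I'm handing in.

```bash
python3 -c "
from workcell import bot
print(bot.finish_job())"
```

```text
the job is handed in; nothing more can be done
None
```

I handed the job in with the lid shut, the rocker on and the fingertips holding the round key fully down at about 15 N; the hand-in returned no verdict.

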